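# Refit the service cover of a tube roller mixer

## Robot

A 6-joint arm with a two-finger parallel gripper is mounted at the origin on the work surface. World frame = base frame: x ahead of the robot, y to its left, z up, the work surface at z = 0. Lengths are in mm, angles in rad, forces in N, time in s.
With the tool pointing down it reaches from about 400 to 925 mm from the base axis. Payload 12.5 kg.
Tool frame: the origin (TCP) lies on the centre line of the jaws, within the pads' length; the fingertips stand 8 mm ahead of it and the grasp point (between the pads) lies 11 mm behind it; z points along the fingers, x is the direction in which the jaws open and shut, and the axes are right-handed (so a half turn about z gives the same grasp; the last joint's range is limited). The gripper opens to 95 mm and grips with 3 to 60 N. Pads are 20 mm wide; open, the fingers measure 119 mm over their backs; the gripper's body (75 mm by 180 mm) begins 59 mm behind the grasp point.
Start: joints at [-1.409, 0.491, 1.559, -0, 1.092, -0.106], TCP at [165.404, -602.733, 222.661] pointing down, gripper open.
Joint ranges: [-3.1, 3.1], [-0.84, 2.19], [0.05, 2.79], [-1.13, 4.28], [0.06, 2.93], [-2.69, 2.69]. Speed limits (rad/s): [2.22, 2.22, 2.79, 3.14, 3.14, 3.14].

## Interface

Orientations are given as [roll, pitch, yaw] about the fixed x, y, z axes, in that order (R = Rz(yaw) Ry(pitch) Rx(roll)).
In Python, from cell import env gives the robot as it stands. The module is installed in compiled form; this text tells all that it offers.
- The arm moves only by the tool send_rows, never from a script. Its argument "moves" is a list that holds one entry, the list of rows, each a list of 6 numbers: the shift along the tool's x, y, z as a fraction of full scale, then the turn, a rotation vector about the tool's x, y, z as a fraction of full scale. A call has 1 to 12 rows; each row is the pose to reach, as a shift and turn from the pose commanded when the call began, along the tool's axes at that moment; what a row does not reach only later rows make up. Full scale, the value 1, is 0.3 m for a shift and 90 degrees for a turn. A row lasts 1/12 s, in which the tool goes at most 41.7 mm and 7.16 degrees, less where a joint would pass 70% of its speed; a pose out of reach is approached as far as the arm can. A call with a number of a shift or a turn outside -1 to 1 is refused whole. A call with a gripper value outside its range is refused whole. "grip" is the gripper's target within -1 to 1 (shut at 1, half-way at 0, fully open at -1), set as the call begins (left out, the last holds). The fingers move at their own pace and stop on an object; the grip force is fixed at half the most. Time passes only in rows, so rows that repeat a pose let the fingers close. It gives the time, the measured TCP pose, the force and the opening at its end, in the units of the state.
- env.state(): the state, without advancing time (a new reading comes with each control period).
- env.read_camera(name): name is "scene" or "top" or "wrist"; returns a dict with "image" (480x640x3 uint8, red, green, blue), "mtx" (3x3 intrinsics, pixels), "T" (4x4, takes a point from camera to world coordinates); the wrist camera has in their place "mount" (4x4, takes a point from camera to tool coordinates, whose origin is the TCP and whose axes are the tool frame's). Camera axes: x right, y up, looking along -z (the intrinsics and any distortion apply to the point x, -y, -z); pixel columns grow to the right and rows downward; lengths in mm; the calibration is good to about 2 mm. The wrist camera is an equidistant fisheye: a pixel r from the principal point sees the ray r / f radians off the axis. A picture is of the moment at which its call begins: read the wrist's pose just before it. There is no depth.
- env.job_done(): hands the job in, once; it reports no verdict.
Trained networks look in the newest picture that a camera, given by its name, has taken for a name from the list of things; names that differ only in an ending like _2 or _b are one class to them, and where a whole thing is asked for, a point or a joint stands for the part that bears it (a point fixed in the world has none). Each returns a list of dicts, best first, with "confidence" (0 to 1); they miss things now and then, are a little off and sometimes report something else, mostly with a low value. They report only what shows in the picture. A call takes as long as a camera call. They do not tell look-alikes from the thing itself.
- env.look_for(camera, thing): "xy" ([column, row] in pixels, amid what is visible of it).
- env.outline_of(camera, thing): "region" (480x640 bool, what is visible of it) and "xy" ([column, row] in pixels, amid what is visible of it).
The state is a dict: "t": time; "joints": joint angles; "qvel": joint speeds; "tau": joint torques, N m; "eef_pos": TCP position; "tcp_rot": TCP orientation; "ft_force": force on the tool from outside, world axes, zero at the start; "moment": the same for the moment, N m; "opening": opening from 0.0 (shut) to 1.0 (fully open).
Only numpy, scipy, OpenCV 4.12 (cv2) and the standard library are available. Lean on these libraries where they do the work, as an engineer would, in place of code of your own. Each camera call takes 0.05 s, during which the arm holds its last target. There are 200 camera calls.

## Task

Put the teal (blue-green) service cover back into the open bay on top of the tube mixer's drive head, lying flush on the deck. Then push its orange sprung stud in and turn it clockwise, about a quarter turn, until it locks and stays in by itself, without forcing it, and let go. Leave the other things on the bench where they are.

Things in the scene. Friction and masses are not known exactly. Their poses are not given: they have to be found in the camera images.
- mixer: Ivory tube roller mixer, fixed. Origin: on the bench under the centre of its drive head, a box 170 (x) x 150 (y) x 80 mm high with a flat top deck. Rollers and tubes, below 82 mm, run from the head along +y to y = 395 mm, 220 mm wide. The open service bay is in the middle of the deck.
- bay (a point): Centre of the bay's mouth, level with the deck (80 mm above the bench); axes as the mixer's. The bay is an upright-walled well 98.4 (x) x 72.4 mm (y), with a 4 mm 45-degree bevel round its mouth.
- slot (a point): 11 mm below point bay, axes as the mixer's: nominal centre of the steel receptacle plate's upper face, with a slot 29 mm (x) by 10 mm (y). The receptacle floats: its true height differs by up to 4 mm up or down from case to case and is not measured. 5 mm below this face is the ridge that the pin must pass under, 11.5 mm below it a hard floor; both shift with it.
- cover: Loose teal (blue-green) service cover, about 230 g with its stud: plate 116 (x) x 90 (y) x 6 mm on a skirt 96 x 70 mm, 14 mm deep. Origin: centre of the skirt's underside, z up; it lies on the bench on its skirt. Goes into the bay with its x along the mixer's x, either way round, 1.2 mm play each side; the plate then rests on the deck.
- cover_rim (a point): Centre of the underside of the cover's plate, 14 mm above the cover's origin; level with the deck when the cover is seated.
- stud: Sprung stud captive in the cover's centre; origin and axes those of the cover while it stands out unturned. Orange upright wing to grip: 34 (x) x 10 (y) mm, 47 to 73 mm above the origin, on a black disc 40 mm across (42 to 47 mm) that fingertips can press on. The wing points along the cover's x (white marks) when free, near across it (yellow marks) when locked.
- pin (a point): Centre of the stud's steel cross pin, 10 mm above the stud's origin, hidden in the skirt: 24 mm long along the wing, 5 mm wide, 4 mm high. It passes the slot only when the wing is along the slot.
- knob_top (a point): Centre of the top of the orange wing, 73 mm above the stud's origin.
- stud_press (a joint): How far the stud is pushed into the cover, m: 0 standing out (start), travel 0.022. Spring 3 N plus 0.5 N per mm. In the seated cover the pin clears the ridge from 14 mm and meets the hard floor at 16 mm; locked it rests near 11.5 mm; all up to 4 mm more or less, by the receptacle's float.
- stud_turn (a joint): Turn of the stud in the cover, rad, clockwise from above positive. Start within 0.1 of 0; 0.02 N m friction. Once under the ridge it turns freely to a notch entered at about 1.33 (centre 1.45), with a hard stop near 1.55. Let go there it springs out 2.5 mm and is locked; let go sooner it stays unlocked. Over 30 N between stud and receptacle damages them.
- tip_box: Bystander: blue pipette-tip box 122 x 82 x 61 mm, loose; origin under its centre. It and the cover may have changed places.
- tube_rack: Bystander: white rack of capped tubes, 60 x 160 x 100 mm, loose; origin under its centre.
- reagent: Bystander: white bottle with red cap, 64 mm across, 150 mm high, loose; origin under its centre.
- stain_jar: Bystander: amber jar, 48 mm across, 75 mm high, loose; origin under its centre.
- marker: Bystander: black marker pen lying along its x, 140 mm long, 13 mm thick, loose; origin under its centre.
- beaker: Bystander: clear beaker, 72 mm across, 90 mm high, loose; origin under its centre.
- slide_box: Bystander: flat grey box with yellow lid, 94 x 174 x 38 mm, loose; origin under its centre.
Not all that is in view belongs to the job. What is shaped like the cover but brown is not meant.

How it is judged:
By the outcome, as a careful person would: the job done as asked, in the order asked, and still so for the second after the job is handed in, with the robot touching nothing.
It also fails if it takes over 72 s, if anything falls off the work surface, if the arm or the gripper's body presses on something with over 40 N, if the wrist force passes 120 N, or if a joint passes its speed limit or range.

## Working session

There is one attempt and no reset: what is moved stays moved. The work goes in short steps, Python scripts to look and compute and a tool call to move; the robot and the scene stay as the last step left them, time stands still between calls to the robot, and variables do not carry over. Pictures are saved under pics/ and viewed, about 8 in all and at most 12, crops included, and the job is handed in when it is done.

Besides the shell and the picture viewer there is one more tool, called after "Call:" by a JSON object that holds its "method" and its "body". send_rows: Moves the arm, as the interface text tells. Its arguments: {"type":"object","properties":{"moves":{"type":"array","items":{"type":"array","items":{"type":"array","items":{"type":"number"}}}},"grip":{"type":"number"}},"required":["moves"]}

```bash
mkdir -p pics; cat > h.py <<'E'
import numpy as np, cv2
from cell import env
from scipy.spatial.transform import Rotation as R
def ray(c,px,st=None):
    K=c["mtx"]; u=(px[0]-K[0][2])/K[0][0]; v=(px[1]-K[1][2])/K[1][1]
    if "T" in c: T=np.array(c["T"]); d=np.array([u,-v,-1.])
    else:
        r=np.hypot(u,v); s=np.sin(r)/r if r>1e-9 else 1
        d=np.array([u*s,-v*s,-np.cos(r)]); W=np.eye(4); W[:3,:3]=R.from_euler('xyz',st["tcp_rot"]).as_matrix(); W[:3,3]=st["eef_pos"]; T=W@np.array(c["mount"])
    return T[:3,3],T[:3,:3]@d
def at(c,px,z,st=None):
    o,d=ray(c,px,st); return (o+d*(z-o[2])/d[2])
def proj(c,P,st=None):
    if "T" in c: T=np.array(c["T"])
    else:
        W=np.eye(4); W[:3,:3]=R.from_euler('xyz',st["tcp_rot"]).as_matrix(); W[:3,3]=st["eef_pos"]; T=W@np.array(c["mount"])
    p=T[:3,:3].T@(np.array(P)-T[:3,3]); K=c["mtx"]; x,y,z=p[0],-p[1],-p[2]
    if "T" in c: u,v=x/z,y/z
    else:
        r=np.hypot(x,y); th=np.arctan2(r,z); u,v=x/r*th,y/r*th
    return np.array([K[0][0]*u+K[0][2],K[1][1]*v+K[1][2]])
def save(n,im): cv2.imwrite("pics/"+n,cv2.cvtColor(im,cv2.COLOR_RGB2BGR))
E
python3 - <<'E'
from h import *
print(env.state())
for n in ["top","scene"]:
    c=env.read_camera(n); save(n+"0.png",c["image"]); np.savez(n+"0.npz",**c)
    print(n,c.keys(),np.array(c["mtx"]).round(1).tolist(),np.array(c["T"]).round(3).tolist())
    for t in ["mixer","cover","stud","tip_box"]:
        for d in env.look_for(n,t)[:3]: print(n,t,np.round(d["xy"],1),round(d["confidence"],2),at(c,d["xy"],{"mixer":80,"cover":20,"stud":73,"tip_box":61}[t]).round(0))
E
```

```text
{'t': 0.0, 'joints': array([-1.40858581e+00,  4.91598266e-01,  1.55944353e+00, -2.24954533e-05,
        1.09169414e+00, -1.05578653e-01]), 'qvel': array([-1.01332822e-03,  6.80604851e-05,  1.10403952e-03, -3.17376233e-03,
        9.00461320e-04, -1.09870006e-03]), 'tau': array([ 1.37977477e-03, -6.12644434e+01, -2.58182305e+01,  6.92837290e-02,
        4.83730668e-02, -1.05333893e-04]), 'eef_pos': array([ 165.36730023, -602.48719641,  222.03973259]), 'tcp_rot': array([-3.14149201e+00,  1.13902095e-03, -1.30299672e+00]), 'ft_force': array([0.31439014, 0.72669287, 0.05354562]), 'moment': array([-0.03427869,  0.03280981,  0.01692781]), 'opening': 1.0006386234396034}
top dict_keys(['image', 'mtx', 'T']) [[582.8, 0.0, 315.7], [0.0, 582.8, 239.6], [0.0, 0.0, 1.0]] [[0.005, 0.993, -0.121, 393.521], [-1.0, 0.005, -0.001, -137.225], [-0.001, 0.121, 0.993, 1282.829], [0.0, 0.0, 0.0, 1.0]]
top mixer [107.5 243.9] 0.68 [529. 297.  80.]
top mixer [397.5 246.9] 0.27 [ 526. -306.   80.]
top cover [291.1 334.2] 0.75 [343. -84.  20.]
top cover [192.4 337.4] 0.63 [335. 127.  20.]
top stud [189.6 341.1] 0.76 [330. 121.  73.]
top stud [291.3 334.1] 0.7 [345. -87.  73.]
top stud [400.2 248.3] 0.56 [ 523. -312.   73.]
top tip_box [313.4 247.1] 0.61 [ 526. -131.   61.]
scene dict_keys(['image', 'mtx', 'T']) [[440.5, 0.0, 325.9], [0.0, 440.5, 246.9], [0.0, 0.0, 1.0]] [[0.152, -0.78, 0.607, 1161.681], [0.988, 0.119, -0.095, -253.805], [0.002, 0.614, 0.789, 898.406], [0.0, 0.0, 0.0, 1.0]]
scene mixer [503.6 236.4] 0.76 [565. 271.  80.]
scene cover [415.8 187.7] 0.96 [315. 135.  20.]
scene cover [260.4 269.1] 0.7 [ 530. -316.   20.]
scene cover [343.5 203.7] 0.62 [345. -78.  20.]
scene stud [336.9 191.2] 0.71 [347. -98.  73.]
scene stud [257.1 263.3] 0.59 [ 550. -319.   73.]
scene stud [420.9 185.2] 0.45 [359. 128.  73.]
```

View pics/top0.png

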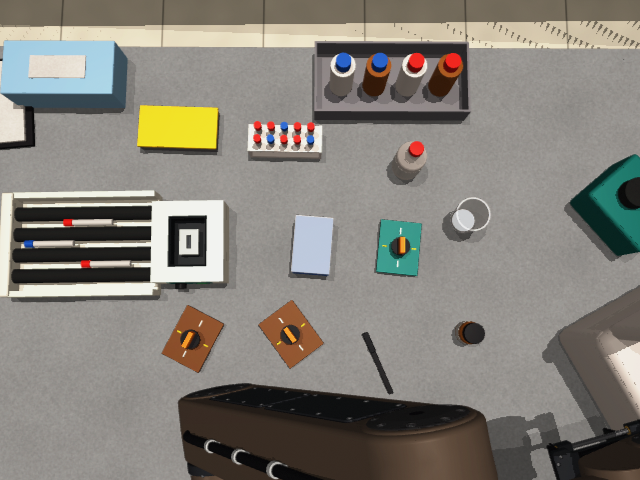

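View pics/scene0.png

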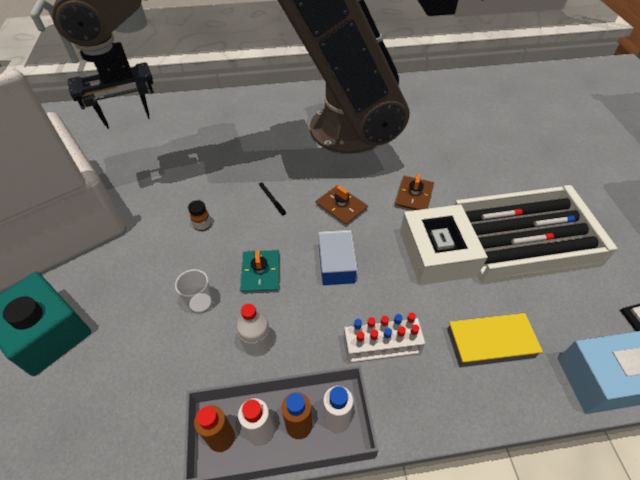

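The top picture shows the teal cover at about (399,247), with its white marks along world x. The mixer head is at (187,243), with the bay in its middle. The two brown look-alikes are at (192,338) and (291,334). I'll move over the cover for a closer look.

Call:
{"method": "send_rows", "body": {"moves": [[[-0.32,-0.71,0,0,0,-0.95],[-0.32,-0.71,0,0,0,-0.95],[-0.32,-0.71,0,0,0,-0.95],[-0.32,-0.71,0,0,0,-0.95],[-0.32,-0.71,0,0,0,-0.95],[-0.32,-0.71,0,0,0,-0.95],[-0.32,-0.71,0,0,0,-0.95],[-0.32,-0.71,0,0,0,-0.95],[-0.32,-0.71,0,0,0,-0.95],[-0.32,-0.71,0,0,0,-0.95],[-0.32,-0.71,0,0,0,-0.95],[-0.32,-0.71,0,0,0,-0.95]]]}}

```text
t: 1.5
eef_pos: [345.5, -453.7, 222.7]
tcp_rot: [3.141, -0.0, 0.196]
ft_force: [-0.4, -0.5, -0.1]
opening: 1.001
```

```bash
cat >> h.py <<'E'
def rel(target_xyz,yaw):
    "shift/turn fractions from the present pose to a tool-down target"
    s=env.state(); Rc=R.from_euler('xyz',s["tcp_rot"]); Rt=R.from_euler('xyz',[np.pi,0,yaw])
    print("from",np.round(s["eef_pos"],1),np.round(s["tcp_rot"],3),"F",np.round(s["ft_force"],1),"op",round(s["opening"],3),"t",round(s["t"],2))
    return np.round(Rc.inv().apply(np.array(target_xyz)-s["eef_pos"])/300,4), np.round((Rc.inv()*Rt).as_rotvec()/(np.pi/2),4)
def quad(c,mask,z,st=None):
    cs=max(cv2.findContours(mask.astype(np.uint8),cv2.RETR_EXTERNAL,cv2.CHAIN_APPROX_NONE)[0],key=cv2.contourArea)[:,0]
    W=np.array([at(c,p,z,st)[:2] for p in cs.astype(float)],np.float32)
    return cv2.minAreaRect(W)
E
python3 - <<'E'
from h import *
for n in ["top","scene"]:
    c=dict(np.load(n+"0.npz")); hsv=cv2.cvtColor(c["image"],cv2.COLOR_RGB2HSV); H,S,V=cv2.split(hsv)
    teal=((H>75)&(H<95)&(S>90)); m=np.zeros_like(teal)
    w={"top":(slice(200,300),slice(360,440)),"scene":(slice(235,305),slice(230,292))}[n]
    m[w]=teal[w]; m=cv2.morphologyEx(m.astype(np.uint8),cv2.MORPH_CLOSE,np.ones((9,9)))
    print(n,"cover",quad(c,m,20 if n=="top" else 20))
    if n=="top":
        w=(slice(195,290),slice(152,232)); m=np.zeros_like(teal); m[w]=((V>190)&(S<60))[w]
        print("head",quad(c,m,80))
        m=np.zeros_like(teal); w=(slice(208,275),slice(160,212)); m[w]=(V<90)[w]; print("bay",quad(c,m,80))
    org=((H>5)&(H<20)&(S>180)&(V>150)); m=np.zeros_like(teal); w={"top":(slice(230,262),slice(388,415)),"scene":(slice(240,280),slice(245,270))}[n]; m[w]=org[w]; print("wing",quad(c,m,73))
print(rel([526,-306,222],np.pi/2))
E
```

```text
top cover ((531.7929077148438, -316.3949279785156), (89.9430160522461, 115.9822006225586), 84.22266387939453)
head ((537.5679321289062, 132.2364044189453), (172.115478515625, 146.733642578125), 1.3921303749084473)
bay ((536.1727905273438, 132.27188110351562), (104.7070083618164, 78.35051727294922), 0.37781116366386414)
wing ((531.4884033203125, -315.9836730957031), (31.533926010131836, 8.342106819152832), 0.27541905641555786)
scene cover ((531.168212890625, -317.4108581542969), (89.33238220214844, 116.63599395751953), 84.3758773803711)
wing ((530.5955810546875, -317.8194885253906), (9.285213470458984, 32.777565002441406), 86.57605743408203)
from [ 345.5 -453.7  222.7] [ 3.141 -0.     0.196] F [-0.4 -0.5 -0.1] op 1.001 t 1.5
(array([ 0.686 , -0.3661,  0.0023]), array([ 1.000e-04,  1.000e-04, -8.754e-01]))
```

Call:
{"method": "send_rows", "body": {"moves": [[[0.688,-0.324,0.1,0,0,-0.86],[0.688,-0.324,0.1,0,0,-0.86],[0.688,-0.324,0.1,0,0,-0.86],[0.688,-0.324,0.1,0,0,-0.86],[0.688,-0.324,0.1,0,0,-0.86],[0.688,-0.324,0.1,0,0,-0.86],[0.688,-0.324,0.1,0,0,-0.86],[0.688,-0.324,0.1,0,0,-0.86],[0.688,-0.324,0.1,0,0,-0.86],[0.688,-0.324,0.1,0,0,-0.86],[0.688,-0.324,0.1,0,0,-0.86],[0.688,-0.324,0.1,0,0,-0.86]]], "grip": -0.2}}

```text
t: 2.5
eef_pos: [529.9, -319.5, 192.6]
tcp_rot: [3.142, 0.0, 1.545]
ft_force: [0.0, -0.5, -0.7]
opening: 0.601
```

```bash
python3 - <<'E'
from h import *
s=env.state(); c=env.read_camera("wrist"); save("w1.png",c["image"]); np.savez("w1.npz",**c)
print(np.round(c["mtx"],1).tolist(),np.round(c["mount"],3).tolist())
H,S,V=cv2.split(cv2.cvtColor(c["image"],cv2.COLOR_RGB2HSV))
teal=((H>75)&(H<95)&(S>90)).astype(np.uint8); org=((H>5)&(H<20)&(S>180)&(V>150)).astype(np.uint8)
try:
    print("cover",quad(c,cv2.morphologyEx(teal,cv2.MORPH_CLOSE,np.ones((9,9))),20,s)); print("wing",quad(c,org,73,s))
except Exception as e: print(e)
print(rel([531.5,-317,60],np.pi/2-0.03))
E
```

```text
[[371.6, 0.0, 317.2], [0.0, 371.6, 238.4], [0.0, 0.0, 1.0]] [[1.0, 0.001, 0.0, 0.047], [0.001, -0.955, -0.297, -84.023], [0.0, 0.297, -0.955, -162.001], [0.0, 0.0, 0.0, 1.0]]
cover ((531.9047241210938, -316.1586608886719), (88.72005462646484, 114.93180847167969), 84.12230682373047)
wing ((346.2643737792969, -83.49201202392578), (33.1370849609375, 8.872516632080078), 35.727378845214844)
from [ 529.9 -319.5  192.7] [3.142 0.    1.538] F [ 0.4  0.7 -0.3] op 0.6 t 2.55
(array([0.0086, 0.0052, 0.4422]), array([ 0.    ,  0.0001, -0.0015]))
```

View pics/w1.png

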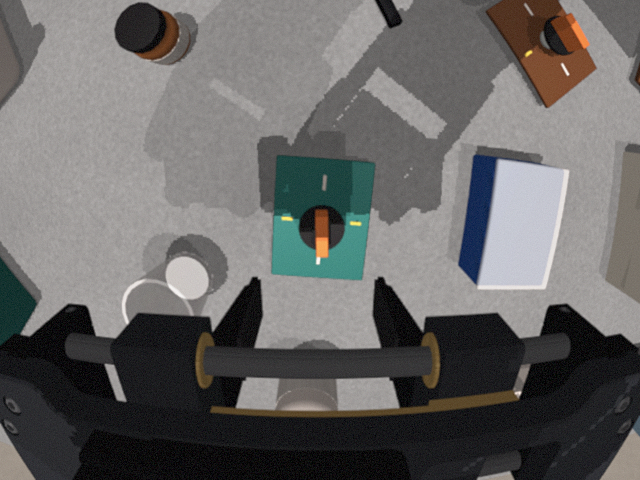

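The wrist view shows the cover at about (323,217) and the wing at (321,230). The wrist and top estimates agree to within 1 mm, so I'm descending and gripping the wing.

Call:
{"method": "send_rows", "body": {"moves": [[[0.0095,0.006,0.2,0,0,0],[0.0095,0.006,0.35,0,0,0],[0.0095,0.006,0.42,0,0,0],[0.0095,0.006,0.448,0,0,0],[0.0095,0.006,0.448,0,0,0],[0.0095,0.006,0.448,0,0,0],[0.0095,0.006,0.448,0,0,0]]]}}

```text
t: 3.13
eef_pos: [532.8, -317.5, 60.7]
tcp_rot: [3.139, 0.002, 1.539]
ft_force: [-0.1, 0.5, -0.2]
opening: 0.6
```

Call:
{"method": "send_rows", "body": {"moves": [[[0,0,0,0,0,0],[0,0,0,0,0,0],[0,0,0,0,0,0],[0,0,0,0,0,0],[0,0,0,0,0,0],[0,0,0,0,0,0],[0,0,0,0,0,0],[0,0,0,0,0,0]]], "grip": 1}}

```text
t: 3.8
eef_pos: [531.7, -316.6, 58.2]
tcp_rot: [-3.141, -0.0, 1.54]
ft_force: [0.6, -1.4, -2.3]
opening: 0.106
```

Call:
{"method": "send_rows", "body": {"moves": [[[0,0,-0.05,0,0,0],[0,0,-0.15,0,0,0],[0,0,-0.25,0,0,0],[0,0,-0.35,0,0,0],[0,0,-0.4,0,0,0],[0,0,-0.4,0,0,0],[0,0,-0.4,0,0,0]]]}}

```text
t: 4.38
eef_pos: [531.6, -316.6, 178.0]
tcp_rot: [3.141, 0.0, 1.54]
ft_force: [0.0, 1.1, -2.5]
opening: 0.102
```

```bash
python3 - <<'E'
from h import *
s=env.state(); c=env.read_camera("wrist"); save("w2.png",c["image"]); np.savez("w2.npz",**c)
H,S,V=cv2.split(cv2.cvtColor(c["image"],cv2.COLOR_RGB2HSV))
teal=((H>75)&(H<95)&(S>90)).astype(np.uint8); teal[:,:200]=0
z=s["eef_pos"][2]-58.3+20
print("cover",quad(c,cv2.morphologyEx(teal,cv2.MORPH_CLOSE,np.ones((9,9))),z,s))
print(rel([536.2,132.2,178],np.pi/2))
E
```

```text
cover ((524.81689453125, -314.6247863769531), (90.66411590576172, 100.98726654052734), 84.11933898925781)
from [ 531.2 -316.4  177. ] [-3.14e+00 -1.00e-03  1.54e+00] F [ 0.  -0.  -3.4] op 0.1 t 4.43
(array([ 1.495 , -0.0293, -0.0021]), array([-0.0008, -0.0006, -0.0195]))
```

View pics/w2.png

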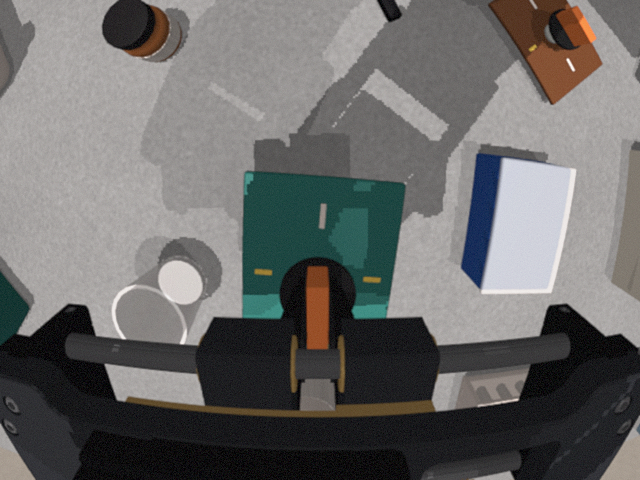

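The cover is lifted and held, with its front edge at about rows 172–183, and it sits at −4.1° to the wing. I'm carrying it part way and measuring the bay with the wrist camera.

Call:
{"method": "send_rows", "body": {"moves": [[[0.05,0,-0.05,0,0,-0.02],[0.15,0,-0.1,0,0,-0.04],[0.27,-0.01,-0.1,0,0,-0.06],[0.4,-0.015,-0.1,0,0,-0.073],[0.53,-0.015,-0.1,0,0,-0.073],[0.66,-0.015,-0.1,0,0,-0.073],[0.79,-0.015,-0.1,0,0,-0.073],[0.9,-0.015,-0.1,0,0,-0.073],[0.97,-0.015,-0.1,0,0,-0.073],[1.0,-0.015,-0.1,0,0,-0.073],[1.0,-0.015,-0.1,0,0,-0.073],[1.0,-0.015,-0.1,0,0,-0.073]]]}}

```text
t: 5.43
eef_pos: [536.2, -17.0, 207.2]
tcp_rot: [-3.14, -0.0, 1.656]
ft_force: [-0.6, -1.1, -2.4]
opening: 0.1
```

```bash
python3 - <<'E'
from h import *
s=env.state(); c=env.read_camera("wrist"); save("w3.png",c["image"]); np.savez("w3.npz",s=np.r_[s["eef_pos"],s["tcp_rot"]],**c)
for P in [(536,132,80),(487,96,80),(487,168,80),(585,96,80),(585,168,80)]: print(proj(c,P,s).round(1))
H,S,V=cv2.split(cv2.cvtColor(c["image"],cv2.COLOR_RGB2HSV))
teal=((H>75)&(H<95)&(S>90)).astype(np.uint8); teal[:,:200]=0
print("cover",quad(c,cv2.morphologyEx(teal,cv2.MORPH_CLOSE,np.ones((9,9))),s["eef_pos"][2]-38.2,s))
print(rel([536.2,132.2,178],np.pi/2))
E
```

```text
[485.8 245.6]
[458.8 186. ]
[529.9 196.2]
[438.5 294.4]
[506.4 297. ]
cover ((538.0535888671875, -4.523296356201172), (118.6923828125, 115.3371810913086), 0.42330244183540344)
from [536.3 -17.6 207.4] [-3.14   0.     1.654] F [ 0.1  0.1 -2.8] op 0.105 t 5.48
(array([0.4975, 0.0414, 0.0979]), array([-0.0008,  0.0001,  0.0533]))
```

View pics/w3.png

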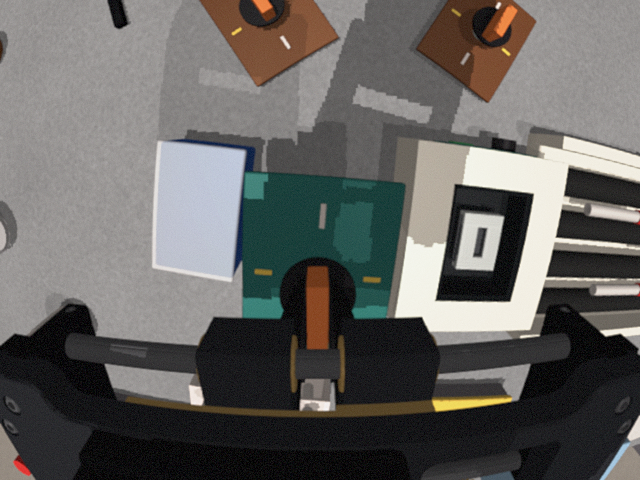

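```bash
python3 - <<'E'
from h import *
d=dict(np.load("w3.npz")); s={"eef_pos":d["s"][:3],"tcp_rot":d["s"][3:]}; im=d["image"]
H,S,V=cv2.split(cv2.cvtColor(im,cv2.COLOR_RGB2HSV)); L=im.mean(2)
def edge(p0,p1,nrm,z,n=40,h=8):
    # sub-pixel strongest gradient along nrm, from p0 to p1 -> world line fit
    g=cv2.GaussianBlur(L,(0,0),0.8); out=[]
    for t in np.linspace(.08,.92,n):
        p=np.array(p0)*(1-t)+np.array(p1)*t; k=np.arange(-h,h+.01,.25); q=p+k[:,None]*np.array(nrm)
        v=cv2.remap(g.astype(np.float32),q[:,0].astype(np.float32)[None],q[:,1].astype(np.float32)[None],1)[0]
        out.append(at(d,q[np.argmax(abs(np.gradient(v)))],z,s)[:2])
    out=np.array(out); vx,vy,x,y=cv2.fitLine(out.astype(np.float32),cv2.DIST_HUBER,0,.01,.01).ravel()
    r=(out-[x,y])@[-vy,vx]
    return np.round([x,y,np.degrees(np.arctan(vy/vx)) if abs(vx)>abs(vy) else np.degrees(np.arctan(-vx/vy)),np.median(abs(r))],2)
z=80
print("bay x-min",edge((455,186),(531,196),(0,1),z)); print("x-max",edge((437,299),(513,300),(0,1),z))
print("y-min",edge((455,186),(437,299),(1,0),z)); print("y-max",edge((531,196),(513,300),(1,0),z))
print("head ymax",edge((566,170),(545,320),(1,0),z),"head xmin",edge((470,147),(566,164),(0,1),z))
zc=s["eef_pos"][2]-38.2
print("cover far",edge((245,173),(404,184),(0,1),zc),"left",edge((244,175),(243,315),(1,0),zc,h=5),"right",edge((404,185),(389,315),(1,0),zc,h=5))
E
```

```text
bay x-min [4.8492e+02 1.2256e+02 1.2500e+00 2.2000e-01]
x-max [5.9035e+02 1.2717e+02 5.4000e-01 1.8000e-01]
y-min [5.3916e+02 9.2850e+01 1.1800e+00 2.4000e-01]
y-max [5.3570e+02 1.7229e+02 1.0300e+00 3.4000e-01]
head ymax [5.3214e+02 2.0808e+02 1.0900e+00 3.9000e-01] head xmin [4.5188e+02 1.4823e+02 9.9000e-01 2.8000e-01]
cover far [ 4.785e+02 -1.492e+01  5.300e-01  1.400e-01] left [ 5.2829e+02 -6.2500e+01  2.6000e+00  5.2000e-01] right [5.1923e+02 2.7510e+01 8.2000e-01 1.8000e-01]
```

Bay centre is about (537.3,132.6) with yaw 1.05°, and the cover centre coincides with the TCP at about 0.65° yaw. I'm moving over the bay, to a height of 12 mm above the deck.

Call:
{"method": "send_rows", "body": {"moves": [[[0.06,0.004,0,0,0,0],[0.16,0.013,0,0,0,-0.004],[0.28,0.025,0,0,0,-0.004],[0.4,0.037,0,0,0,-0.004],[0.47,0.043,0.05,0,0,-0.004],[0.4987,0.0447,0.12,0,0,-0.004],[0.4987,0.0447,0.17,0,0,-0.004],[0.4987,0.0447,0.19,0,0,-0.004],[0.4987,0.0447,0.19,0,0,-0.004],[0.4987,0.0447,0.19,0,0,-0.004],[0.4987,0.0447,0.19,0,0,-0.004]]]}}

```text
t: 6.4
eef_pos: [537.9, 132.6, 152.0]
tcp_rot: [3.14, 0.0, 1.66]
ft_force: [0.5, -0.1, -2.6]
opening: 0.105
```

```bash
python3 - <<'E'
from h import *
s=env.state(); c=env.read_camera("wrist"); save("w4.png",c["image"]); np.savez("w4.npz",s=np.r_[s["eef_pos"],s["tcp_rot"]],**c)
print(rel([537.3,132.6,128],1.661))
E
```

```text
from [537.8 132.8 152.1] [3.14 0.   1.66] F [ 0.4  0.2 -2.8] op 0.104 t 6.45
(array([-0.0006, -0.002 ,  0.0803]), array([ 0.001 ,  0.    , -0.0006]))
```

View pics/w4.png

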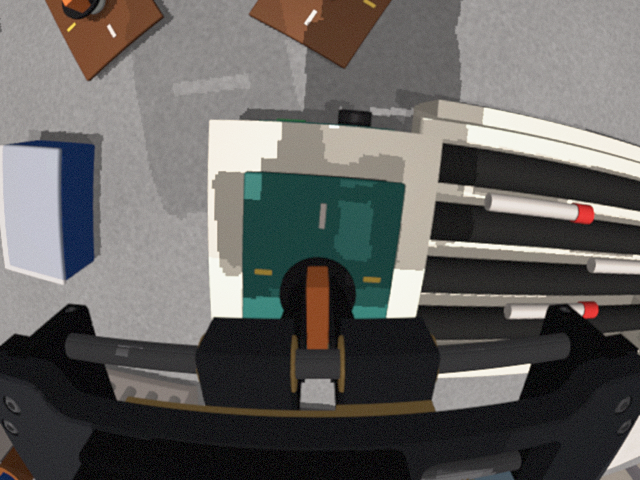

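The cover (243–405, 172–318) sits centred over the deck. I'm lowering it slowly and watching the force.

Call:
{"method": "send_rows", "body": {"moves": [[[-0.001,-0.0015,0.02,0,0,0],[-0.001,-0.0015,0.03,0,0,0],[-0.001,-0.0015,0.04,0,0,0],[-0.001,-0.0015,0.05,0,0,0],[-0.001,-0.0015,0.055,0,0,0],[-0.001,-0.0015,0.06,0,0,0],[-0.001,-0.0015,0.06,0,0,0],[-0.001,-0.0015,0.06,0,0,0]]]}}

```text
t: 7.12
eef_pos: [536.8, 133.2, 133.2]
tcp_rot: [-3.142, 0.0, 1.661]
ft_force: [-0.4, -0.8, -2.4]
opening: 0.1
```

Call:
{"method": "send_rows", "body": {"moves": [[[0,0,0.005,0,0,0],[0,0,0.01,0,0,0],[0,0,0.015,0,0,0],[0,0,0.02,0,0,0],[0,0,0.025,0,0,0],[0,0,0.029,0,0,0],[0,0,0.029,0,0,0],[0,0,0.029,0,0,0],[0,0,0.029,0,0,0]]]}}

```text
t: 7.87
eef_pos: [536.8, 133.1, 124.5]
tcp_rot: [3.142, 0.0, 1.661]
ft_force: [-0.1, 0.2, -2.2]
opening: 0.106
```

```bash
python3 - <<'E'
from h import *
s=env.state(); c=env.read_camera("scene"); im=c["image"]; save("s5.png",cv2.resize(im[190:300,370:520],None,fx=5,fy=5,interpolation=cv2.INTER_CUBIC))
w=env.read_camera("wrist"); np.savez("w5.npz",s=np.r_[s["eef_pos"],s["tcp_rot"]],**w); save("w5.png",w["image"])
print(rel([537.3,132.6,124.3],1.661))
E
```

```text
from [536.8 133.1 124.5] [3.142 0.    1.661] F [ 0.6  0.1 -2.1] op 0.102 t 7.97
(array([-0.002 ,  0.0014,  0.0008]), array([0.0001, 0.0001, 0.0001]))
```

View pics/s5.png

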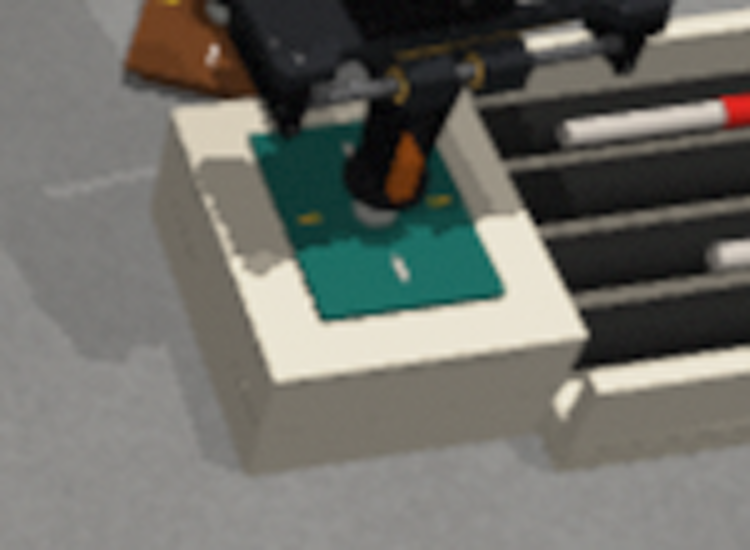

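The cover is in the bay mouth and level with the deck, with no contact force. Next I align the wing with the slot (4° clockwise) and start pressing.

Call:
{"method": "send_rows", "body": {"moves": [[[0,0,0.003,0,0,0.015],[0,0,0.006,0,0,0.03],[0,0,0.008,0,0,0.045],[0,0,0.01,0,0,0.045],[0,0,0.01,0,0,0.045],[0,0,0.01,0,0,0.045],[0,0,0.01,0,0,0.045]]]}}

```text
t: 8.55
eef_pos: [536.9, 133.2, 121.7]
tcp_rot: [3.141, 0.0, 1.591]
ft_force: [-0.2, 0.9, 2.8]
opening: 0.105
```

Call:
{"method": "send_rows", "body": {"moves": [[[0,0,0.002,0,0,0],[0,0,0.004,0,0,0],[0,0,0.006,0,0,0],[0,0,0.007,0,0,0],[0,0,0.007,0,0,0],[0,0,0.007,0,0,0],[0,0,0.007,0,0,0]]]}}

```text
t: 9.13
eef_pos: [536.9, 133.2, 119.4]
tcp_rot: [3.141, 0.0, 1.59]
ft_force: [-0.9, 1.6, 4.6]
opening: 0.103
```

```bash
python3 - <<'E'
from h import *
s=env.state(); print(s["moment"]); c=env.read_camera("wrist"); save("w6.png",np.vstack([c["image"][90:330,180:460]]))
print(rel([537,133,116],1.661-.072))
E
```

```text
[ 0.28348944 -0.12302934  0.00181325]
from [536.9 133.2 119.5] [3.141 0.    1.59 ] F [0.6 2.1 4.9] op 0.104 t 9.18
(array([-0.0006,  0.0003,  0.0116]), array([0.0002, 0.    , 0.0009]))
```

View pics/w6.png

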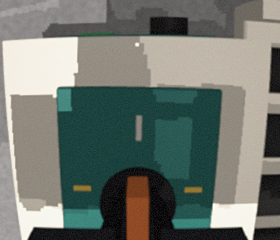

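The cover is seated with the wing square to it, and Fz matches the spring. I continue pressing.

Call:
{"method": "send_rows", "body": {"moves": [[[-0.001,0,0.002,0,0,0],[-0.001,0,0.004,0,0,0],[-0.001,0,0.006,0,0,0],[-0.001,0,0.007,0,0,0],[-0.001,0,0.007,0,0,0],[-0.001,0,0.007,0,0,0]]]}}

```text
t: 9.68
eef_pos: [536.9, 133.1, 117.4]
tcp_rot: [3.141, -0.0, 1.59]
ft_force: [-0.8, 3.7, 6.4]
opening: 0.101
```

Call:
{"method": "send_rows", "body": {"moves": [[[0,0,0.002,0,0,0],[0,0,0.004,0,0,0],[0,0,0.006,0,0,0],[0,0,0.007,0,0,0],[0,0,0.007,0,0,0],[0,0,0.007,0,0,0]]]}}

```text
t: 10.18
eef_pos: [536.9, 133.1, 115.4]
tcp_rot: [3.141, -0.0, 1.59]
ft_force: [-0.7, 2.8, 7.3]
opening: 0.101
```

Call:
{"method": "send_rows", "body": {"moves": [[[0.002,0,0,0,0,0],[0.002,0,0.002,0,0,0],[0.002,0,0.003,0,0,0],[0.002,0,0.003,0,0,0],[0.002,0,0.003,0,0,0],[0.002,0,0.003,0,0,0]]]}}

```text
t: 10.68
eef_pos: [536.9, 133.2, 114.5]
tcp_rot: [3.141, 0.0, 1.591]
ft_force: [-0.7, -0.9, 7.9]
opening: 0.104
```

Call:
{"method": "send_rows", "body": {"moves": [[[0,0,0.0015,0,0,0],[0,0,0.003,0,0,0],[0,0,0.003,0,0,0],[0,0,0.003,0,0,0],[0,0,0.003,0,0,0]]]}}

```text
t: 11.1
eef_pos: [536.9, 133.2, 113.7]
tcp_rot: [3.141, 0.0, 1.591]
ft_force: [0.1, -0.0, 8.0]
opening: 0.105
```

Call:
{"method": "send_rows", "body": {"moves": [[[0,0,0.0015,0,0,0],[0,0,0.003,0,0,0],[0,0,0.003,0,0,0],[0,0,0.003,0,0,0],[0,0,0.003,0,0,0]]]}}

```text
t: 11.52
eef_pos: [536.9, 133.2, 112.8]
tcp_rot: [3.141, 0.0, 1.591]
ft_force: [-2.0, -1.2, 9.0]
opening: 0.1
```

Call:
{"method": "send_rows", "body": {"moves": [[[0,0,0.001,0,0,0],[0,0,0.002,0,0,0],[0,0,0.002,0,0,0],[0,0,0.002,0,0,0],[0,0,0.002,0,0,0]]]}}

```text
t: 11.93
eef_pos: [536.9, 133.2, 112.2]
tcp_rot: [3.141, 0.0, 1.591]
ft_force: [-0.9, -0.5, 7.5]
opening: 0.106
```

Call:
{"method": "send_rows", "body": {"moves": [[[0,0,0.001,0,0,0],[0,0,0.002,0,0,0],[0,0,0.002,0,0,0],[0,0,0.002,0,0,0],[0,0,0.002,0,0,0]]]}}

```text
t: 12.35
eef_pos: [536.9, 133.2, 111.7]
tcp_rot: [3.141, 0.0, 1.591]
ft_force: [-1.5, -1.6, 8.8]
opening: 0.103
```

Call:
{"method": "send_rows", "body": {"moves": [[[0,0,0.001,0,0,0],[0,0,0.002,0,0,0],[0,0,0.002,0,0,0],[0,0,0.002,0,0,0],[0,0,0.002,0,0,0]]]}}

```text
t: 12.77
eef_pos: [536.9, 133.2, 111.1]
tcp_rot: [3.141, 0.0, 1.59]
ft_force: [-0.8, -1.7, 9.1]
opening: 0.107
```

```bash
python3 - <<'E'
from h import *
for i in range(4): s=env.state(); print(s["t"],s["ft_force"].round(2),s["moment"].round(3),s["eef_pos"].round(2)); env.read_camera("top")
E
```

```text
12.7667 [-0.81 -1.74  9.09] [-0.178  0.083 -0.011] [536.95 133.17 111.07]
12.8167 [-1.43 -1.81  9.81] [-0.188  0.013  0.044] [536.94 133.19 111.1 ]
12.8667 [-1.7  -1.24  8.36] [-0.195  0.077 -0.035] [536.94 133.2  111.06]
12.9167 [-1.42 -0.19  9.29] [-0.251  0.149  0.004] [536.93 133.17 111.08]
```

Call:
{"method": "send_rows", "body": {"moves": [[[0,0,0.001,0,0,0],[0,0,0.002,0,0,0],[0,0,0.002,0,0,0],[0,0,0.002,0,0,0],[0,0,0.002,0,0,0]]]}}

```text
t: 13.38
eef_pos: [536.9, 133.2, 110.5]
tcp_rot: [3.141, 0.0, 1.591]
ft_force: [-0.8, -1.6, 9.2]
opening: 0.104
```

Call:
{"method": "send_rows", "body": {"moves": [[[0,0,0.001,0,0,0],[0,0,0.002,0,0,0],[0,0,0.002,0,0,0],[0,0,0.002,0,0,0],[0,0,0.002,0,0,0]]]}}

```text
t: 13.8
eef_pos: [537.0, 133.2, 109.9]
tcp_rot: [3.141, 0.0, 1.59]
ft_force: [-0.7, -0.6, 9.5]
opening: 0.103
```

Call:
{"method": "send_rows", "body": {"moves": [[[0,0,0.001,0,0,0],[0,0,0.002,0,0,0],[0,0,0.002,0,0,0],[0,0,0.002,0,0,0],[0,0,0.002,0,0,0]]]}}

```text
t: 14.22
eef_pos: [536.9, 133.2, 109.3]
tcp_rot: [3.141, 0.0, 1.591]
ft_force: [-0.5, -0.9, 10.8]
opening: 0.103
```

Call:
{"method": "send_rows", "body": {"moves": [[[0,0,0.001,0,0,0],[0,0,0.002,0,0,0],[0,0,0.002,0,0,0],[0,0,0.002,0,0,0],[0,0,0.002,0,0,0]]]}}

```text
t: 14.63
eef_pos: [536.9, 133.2, 108.8]
tcp_rot: [3.141, 0.0, 1.591]
ft_force: [-0.7, -1.2, 9.7]
opening: 0.105
```

Call:
{"method": "send_rows", "body": {"moves": [[[0,0,0.001,0,0,0],[0,0,0.002,0,0,0],[0,0,0.002,0,0,0],[0,0,0.002,0,0,0],[0,0,0.002,0,0,0]]]}}

```text
t: 15.05
eef_pos: [536.9, 133.2, 108.2]
tcp_rot: [3.141, 0.0, 1.591]
ft_force: [-0.8, -0.9, 10.3]
opening: 0.105
```

Call:
{"method": "send_rows", "body": {"moves": [[[0,0,0.001,0,0,0],[0,0,0.002,0,0,0],[0,0,0.002,0,0,0],[0,0,0.002,0,0,0],[0,0,0.002,0,0,0]]]}}

```text
t: 15.47
eef_pos: [536.9, 133.2, 107.6]
tcp_rot: [3.141, 0.0, 1.59]
ft_force: [-1.1, -0.9, 11.2]
opening: 0.104
```

Call:
{"method": "send_rows", "body": {"moves": [[[0,0,0.001,0,0,0],[0,0,0.002,0,0,0],[0,0,0.002,0,0,0],[0,0,0.002,0,0,0],[0,0,0.002,0,0,0]]]}}

```text
t: 15.88
eef_pos: [536.9, 133.2, 107.0]
tcp_rot: [3.141, 0.0, 1.591]
ft_force: [-1.9, -1.2, 10.9]
opening: 0.102
```

Call:
{"method": "send_rows", "body": {"moves": [[[0,0,0.001,0,0,0],[0,0,0.002,0,0,0],[0,0,0.002,0,0,0],[0,0,0.002,0,0,0],[0,0,0.002,0,0,0]]]}}

```text
t: 16.3
eef_pos: [537.0, 133.2, 106.5]
tcp_rot: [3.141, 0.0, 1.59]
ft_force: [-1.5, -2.0, 10.7]
opening: 0.105
```

Call:
{"method": "send_rows", "body": {"moves": [[[0,0,0.001,0,0,0],[0,0,0.002,0,0,0],[0,0,0.002,0,0,0],[0,0,0.002,0,0,0],[0,0,0.002,0,0,0]]]}}

```text
t: 16.72
eef_pos: [537.0, 133.2, 105.9]
tcp_rot: [3.141, 0.0, 1.591]
ft_force: [-1.9, -1.1, 11.6]
opening: 0.105
```

Call:
{"method": "send_rows", "body": {"moves": [[[0,0,0.001,0,0,0],[0,0,0.0015,0,0,0],[0,0,0.0015,0,0,0],[0,0,0.0015,0,0,0],[0,0,0.0015,0,0,0]]]}}

```text
t: 17.13
eef_pos: [536.9, 133.2, 105.4]
tcp_rot: [3.141, 0.0, 1.591]
ft_force: [-1.0, -2.3, 12.7]
opening: 0.103
```

Fz is still pure spring at about 18.9 mm, which is beyond the deepest possible ridge (18 mm). I press 0.3 mm more, then make a trial turn.

Call:
{"method": "send_rows", "body": {"moves": [[[0,0,0.001,0,0,0],[0,0,0.001,0,0,0.03],[0,0,0.001,0,0,0.07],[0,0,0.001,0,0,0.11],[0,0,0.001,0,0,0.15],[0,0,0.001,0,0,0.19],[0,0,0.001,0,0,0.22],[0,0,0.001,0,0,0.22],[0,0,0.001,0,0,0.22]]]}}

```text
t: 17.88
eef_pos: [537.0, 133.3, 105.2]
tcp_rot: [3.141, -0.0, 1.245]
ft_force: [-1.5, 0.2, 12.0]
opening: 0.106
```

```bash
python3 - <<'E'
from h import *
for i in range(3): s=env.state(); print(s["t"],s["ft_force"].round(2),s["moment"].round(3),s["eef_pos"].round(2),s["tcp_rot"].round(3)); c=env.read_camera("wrist")
save("w7.png",c["image"][90:360,180:460])
E
```

```text
17.8833 [-1.5   0.22 12.02] [-0.113  0.293 -0.034] [536.97 133.35 105.18] [ 3.141 -0.     1.245]
17.9333 [-2.14 -0.51 11.91] [-0.026  0.24  -0.041] [536.97 133.34 105.17] [ 3.141 -0.     1.245]
17.9833 [-1.51  0.28 11.82] [-0.019  0.292 -0.02 ] [536.96 133.33 105.17] [ 3.141 -0.     1.245]
```

View pics/w7.png

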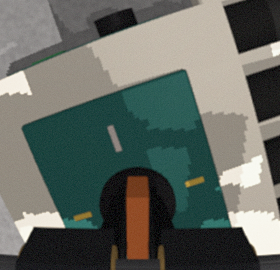

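The stud turns freely (Mz ≈ 0.03 N·m) and the cover stays still in the bay. I continue to the notch.

Call:
{"method": "send_rows", "body": {"moves": [[[0,0,0,0,0,0.06],[0,0,0,0,0,0.13],[0,0,0,0,0,0.2],[0,0,0,0,0,0.27],[0,0,0,0,0,0.34],[0,0,0,0,0,0.41],[0,0,0,0,0,0.48],[0,0,0,0,0,0.54],[0,0,0,0,0,0.58],[0,0,0,0,0,0.6],[0,0,0,0,0,0.6]]]}}

```text
t: 18.95
eef_pos: [537.3, 133.6, 105.3]
tcp_rot: [3.141, -0.001, 0.3]
ft_force: [-1.1, 1.7, 11.1]
opening: 0.108
```

Call:
{"method": "send_rows", "body": {"moves": [[[0,0,0,0,0,0.03],[0,0,0,0,0,0.06],[0,0,0,0,0,0.09],[0,0,0,0,0,0.104],[0,0,0,0,0,0.104],[0,0,0,0,0,0.104],[0,0,0,0,0,0.104]]]}}

```text
t: 19.53
eef_pos: [537.4, 133.6, 105.3]
tcp_rot: [-3.141, -0.002, 0.139]
ft_force: [-0.5, 2.1, 11.5]
opening: 0.103
```

```bash
python3 - <<'E'
from h import *
for i in range(3): s=env.state(); print(s["t"],s["ft_force"].round(2),s["moment"].round(3),s["eef_pos"].round(2),s["tcp_rot"].round(3)); c=env.read_camera("wrist")
E
```

```text
19.5333 [-0.46  2.15 11.52] [0.43  0.124 0.001] [537.36 133.64 105.31] [-3.141e+00 -2.000e-03  1.390e-01]
19.5833 [-0.71  1.65 12.44] [ 0.398  0.119 -0.059] [537.32 133.66 105.3 ] [-3.141e+00 -2.000e-03  1.390e-01]
19.6333 [ 0.18  1.97 12.66] [ 0.385  0.13  -0.058] [537.35 133.64 105.33] [-3.141e+00 -2.000e-03  1.390e-01]
```

The stud is at 1.45 rad. Now I ease it up so it springs into the notch.

Call:
{"method": "send_rows", "body": {"moves": [[[0,0,-0.003,0,0,0],[0,0,-0.006,0,0,0],[0,0,-0.008,0,0,0],[0,0,-0.008,0,0,0],[0,0,-0.008,0,0,0]]]}}

```text
t: 20.1
eef_pos: [537.3, 133.6, 107.7]
tcp_rot: [-3.141, -0.002, 0.139]
ft_force: [-0.5, 2.5, 10.6]
opening: 0.105
```

Call:
{"method": "send_rows", "body": {"moves": [[[0,0,-0.002,0,0,0],[0,0,-0.003,0,0,0],[0,0,-0.003,0,0,0],[0,0,-0.003,0,0,0]]]}}

```text
t: 20.43
eef_pos: [537.3, 133.6, 108.5]
tcp_rot: [-3.141, -0.002, 0.139]
ft_force: [0.2, 1.8, 10.9]
opening: 0.106
```

Call:
{"method": "send_rows", "body": {"moves": [[[0,0,-0.001,0,0,0],[0,0,-0.002,0,0,0],[0,0,-0.002,0,0,0],[0,0,-0.002,0,0,0]]]}}

```text
t: 20.77
eef_pos: [537.3, 133.6, 109.1]
tcp_rot: [-3.141, -0.002, 0.139]
ft_force: [0.0, 2.4, 9.6]
opening: 0.104
```

Call:
{"method": "send_rows", "body": {"moves": [[[0,0,-0.001,0,0,0],[0,0,-0.0015,0,0,0],[0,0,-0.0015,0,0,0],[0,0,-0.0015,0,0,0]]]}}

```text
t: 21.1
eef_pos: [537.3, 133.6, 109.2]
tcp_rot: [-3.141, -0.001, 0.139]
ft_force: [1.6, 1.6, 6.2]
opening: 0.104
```

The upward travel stopped at 109.2 and the force fell, so the pin sits in the notch. I open and retreat.

Call:
{"method": "send_rows", "body": {"moves": [[[0,0,0,0,0,0],[0,0,0,0,0,0],[0,0,0,0,0,0],[0,0,0,0,0,0],[0,0,0,0,0,0],[0,0,0,0,0,0]]], "grip": -0.2}}

```text
t: 21.6
eef_pos: [536.7, 133.4, 108.8]
tcp_rot: [3.141, 0.0, 0.139]
ft_force: [0.8, 0.6, 0.1]
opening: 0.468
```

Call:
{"method": "send_rows", "body": {"moves": [[[0,0,-0.05,0,0,0],[0,0,-0.15,0,0,0],[0,0,-0.25,0,0,0],[0,0,-0.35,0,0,0],[0,0,-0.4,0,0,0],[0,0,-0.4,0,0,0],[0,0,-0.4,0,0,0]]]}}

```text
t: 22.18
eef_pos: [536.8, 133.5, 229.1]
tcp_rot: [3.141, -0.001, 0.139]
ft_force: [0.0, 0.2, -0.3]
opening: 0.6
```

```bash
python3 - <<'E'
from h import *
s=env.state(); c=env.read_camera("wrist"); sc=env.read_camera("scene")["image"]
a=cv2.resize(c["image"],(560,420)); b=cv2.resize(sc[180:285,390:500],(440,420),interpolation=cv2.INTER_CUBIC)
save("f8.png",cv2.resize(np.hstack([a,b]),(800,336)))
H,S,V=cv2.split(cv2.cvtColor(c["image"],cv2.COLOR_RGB2HSV))
teal=((H>75)&(H<95)&(S>90)).astype(np.uint8)
print("cover",quad(c,cv2.morphologyEx(teal,cv2.MORPH_CLOSE,np.ones((9,9))),86,s)); print(s["eef_pos"],s["ft_force"],s["opening"])
E
```

```text
cover ((406.7588195800781, -125.7374267578125), (577.7343139648438, 323.001708984375), 17.611446380615234)
[536.75974051 133.4562685  229.12779116] [ 0.04446108  0.18158367 -0.34763668] 0.6003183176707132
```

View pics/f8.png

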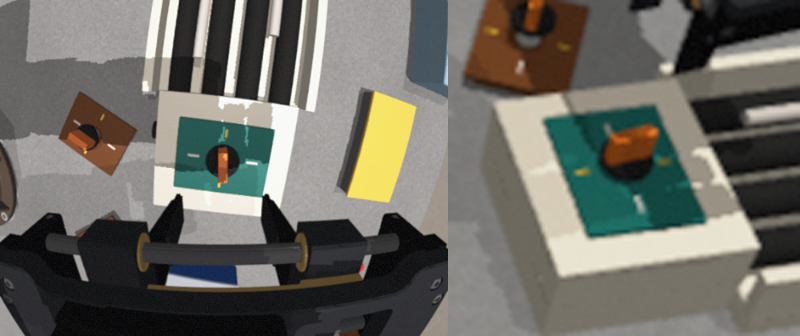

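The cover lies flush, the wing points at the yellow marks, and the disc is down near the plate. I'll check the wing height once by triangulation, then hand in.

```bash
python3 - <<'E'
from h import *
s=env.state(); L=[]
for n,w in [("wrist",(slice(190,275),slice(290,345))),("scene",(slice(195,240),slice(415,460)))]:
    c=env.read_camera(n); H,S,V=cv2.split(cv2.cvtColor(c["image"],cv2.COLOR_RGB2HSV)); m=np.zeros(H.shape,bool); m[w]=((H>3)&(H<20)&(S>170)&(V>90))[w]
    ys,xs=np.nonzero(m); L.append(ray(c,(xs.mean(),ys.mean()),s)); print(n,m.sum(),xs.mean(),ys.mean())
(o1,d1),(o2,d2)=L; t=np.linalg.lstsq(np.c_[d1,-d2],o2-o1,rcond=None)[0]
p,q=o1+t[0]*d1,o2+t[1]*d2; print("wing mid",p.round(1),q.round(1),"locked expect z~111-118, unlocked ~126-133")
E
```

```text
wrist 606 318.9983498349835 236.26897689768978
scene 138 445.39130434782606 223.42028985507247
wing mid [537.6 134.  114.2] [532.7 128.7 115.5] locked expect z~111-118, unlocked ~126-133
```

```bash
python3 -c "
from h import *
print(env.job_done(), env.state()['t'])"
```

```text
the job is handed in; nothing more can be done
the job is handed in; nothing more can be done
```

The teal cover is back in the bay, lying flush on the deck. Its stud is locked, and I handed the job in after about 22 s of the 72 s allowed. The hand-in call gave no verdict.

**What I did:** I picked the cover up by its orange wing and lowered it into the bay. I pushed the stud in about 19 mm on spring force alone, which peaked at about 12.7 N, and the pin never met the hard floor. I then turned it clockwise 1.45 rad with almost no resistance. When I eased it up about 4 mm it caught in the notch, and I let go and moved the arm clear.

**Last checks:**
- **Wing and plate:** in the wrist and scene views the wing points at the yellow marks and the plate looks flat on the deck.
- **Locked height:** a two-camera height check put the middle of the wing at about 115 mm. I expected 111–118 mm if locked and 126–133 mm if not. The two sight lines missed each other by about 7 mm, so this is a coarse check.
- **Failed check:** the final automatic fit of the cover's outline picked up other teal or blue areas and gave a meaningless size. The cover's flush position therefore rests on the pictures and the earlier force readings.
- **Other items:** I carried the cover over or clear of the other things on the bench and felt no unexpected contact. I did not re-measure their positions afterwards.

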